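# Line up the sample tins by size on the sill rack

### The arm

A 7-joint arm with a two-finger parallel gripper is mounted at the origin on the work surface. World frame = base frame: x ahead of the robot, y to its left, z up, the work surface at z = 0. Lengths are in m, angles in degrees, forces in N, time in s.
With the tool pointing down it reaches from about 0.425 to 0.875 m from the base axis. Payload 8.4 kg.
Tool frame: the origin (TCP) lies at the very end of the fingers, on their centre line; the grasp point (between the pads) lies 19 mm behind it (arm.grip_depth is the distance from the TCP to the grasp point, in m); z points along the fingers, y is the line along which they close (so a half turn about z gives the same grasp; the last joint's range is limited). The gripper opens to 87 mm and grips with 3 to 60 N. Pads are 19 mm wide; open, the fingers measure 117 mm over their backs; the gripper's body (75 mm by 190 mm) begins 51 mm behind the grasp point.
Start: joints at [-71.975, 19.091, 2.286, 83.961, -0.768, 76.965, -3.352], TCP at [0.261, 0.595, 0.199] pointing down, gripper open.
Joint ranges: [-147.57, 147.57], [-21.85, 119.76], [-74.77, 79.35], [14.55, 137.4], [-85.83, 265.84], [4.83, 119.75], [-152.11, 152.11]. Speed limits (degrees/s): [127.2, 127.2, 159.86, 159.86, 180, 180, 180].

### API

Orientations are given as [roll, pitch, yaw] about the fixed x, y, z axes, in that order (R = Rz(yaw) Ry(pitch) Rx(roll)).
In Python, from workcell import arm gives the robot as it stands.
- The arm moves only by the shell command python3 -m pendant 'ROWS'. ROWS is JSON, a list of rows, each a list of 3 entries, a list of its own where there are three numbers: the opening, from -1 (shut) to 1 (fully open), then the shift along the tool's x, y, z in m, then the turn, a rotation vector about the tool's x, y, z in units of 5 degrees (1.0 is 5 degrees). In form: [[hand, [x, y, z], [wx, wy, wz]], ...]. A call has exactly 5 rows; each row shifts and turns the commanded pose from where the row before left it, along the tool's axes as they then stand; what a row does not reach is not made up. A row lasts 1/12 s, in which the tool goes at most 41.7 mm and 7.16 degrees, less where a joint would pass 70% of its speed; a pose out of reach is approached as far as the arm can. A call with a gripper value outside its range is refused whole. The fingers move at their own pace and stop on an object; the grip force is fixed at half the most. Time passes only in rows, so rows that do not move let the fingers close, or fill a call up. It gives the time, the measured TCP pose, the force, the opening and the grip force at its end, in the units of the state.
- arm.get_obs(): the state, without advancing time (a new reading comes with each control period).
- arm.get_image(name): name is "side" or "top" or "wrist"; returns the picture (384x512x3 uint8, red, green, blue); there is no depth.
- arm.get_calibration(name): a dict with "mtx" (3x3 intrinsics, pixels), "R" (3x3) and "t" (3): a world point X has camera coordinates R X + t; the wrist camera has in their place "mount" (4x4, takes a point from camera to tool coordinates, whose origin is the TCP and whose axes are the flange's). Camera axes: x right, y down, z forward; pixel columns grow to the right and rows downward; lengths in m; the calibration is good to about 2 mm. A picture is of the moment at which its call begins: read the wrist's pose just before it. get_calibration takes no time and is no camera call.
- arm.hand_in(): hands the job in; it is judged then, once.
Trained networks look in the newest picture that a camera, given by its name, has taken for a name from the list of things; names that differ only in an ending like _2 or _b are one class to them, and where a whole thing is asked for, a point or a joint stands for the part that bears it (a point fixed in the world has none). Each returns a list of dicts, best first, with "p" (0 to 1); they miss things now and then, are a little off and sometimes report something else, mostly with a low value. They report only what shows in the picture. A call takes as long as a camera call. They do not tell look-alikes from the thing itself.
- arm.trace(camera, query): "region" (384x512 bool, what is visible of it) and "xy" ([column, row] in pixels, amid what is visible of it).
- arm.mark_of(camera, query): "xy" ([column, row] in pixels: a listed point, or the origin of a listed thing).
The state is a dict: "time_s": time; "q": joint angles; "joint_vel": joint speeds; "tau": joint torques, N m; "tool_pos": TCP position; "tool_rot": TCP orientation; "wrist_force": force on the tool from outside, world axes, zero at the start; "torque": the same for the moment, N m; "finger_gap": opening from 0.0 (shut) to 1.0 (fully open); "grip_force": force on a finger pad.
Only numpy, scipy, OpenCV 4.12 (cv2) and the standard library are available. Lean on these libraries where they do the work, as an engineer would, in place of code of your own. Each camera call takes 0.05 s, during which the arm holds its last target. There are 200 camera calls.

### The job

Line up the four sample tins along the white wooden sill rack in order of size, one standing in the middle of each cork disc: the smallest next to the clear clip stand, then each one larger than the last. Keep the tins upright, set them down gently rather than dropping them, and leave the clip stand and the dish of thumbtacks where they are.

Things in the scene. Friction and masses are not known exactly. Their poses are not given: they have to be found in the camera images.
- tin_a: closed round sample tin of silver aluminium with screw lid, the smallest of four: diameter 38 mm, height 32 mm, 40 to 85 g. Origin at the centre of its underside, z up its axis. It starts upright on the sill, on the robot's side of the wooden rack.
- tin_b: closed round sample tin of silver aluminium with screw lid, the second smallest of four: diameter 46 mm, height 46 mm, 70 to 140 g. Origin at the centre of its underside, z up its axis. It starts upright on the sill, on the robot's side of the wooden rack.
- tin_c: closed round sample tin of silver aluminium with screw lid, the second largest of four: diameter 54 mm, height 60 mm, 110 to 225 g. Origin at the centre of its underside, z up its axis. It starts upright on the sill, on the robot's side of the wooden rack.
- tin_d: closed round sample tin of silver aluminium with screw lid, the largest of four: diameter 62 mm, height 74 mm, 165 to 340 g. Origin at the centre of its underside, z up its axis. It starts upright on the sill, on the robot's side of the wooden rack.
- disc_1: round cork disc, diameter 80 mm, the end one on the -y side of four in a straight row, 95 mm apart, inlaid in the white wooden rack (numbered along its y). Origin at the centre of its flat top, 14 mm above the sill and 2 mm above the wood; z up, y along the row, x across the rack away from the robot. The fixed rack is 400 x 145 x 12 mm, the discs on its centre line; along its far edge, 68 mm from the disc centres, runs an aluminium lip 18 mm above the sill.
- disc_2: round cork disc, diameter 80 mm, an inner one of four in a straight row, 95 mm apart, inlaid in the white wooden rack (numbered along its y). Origin at the centre of its flat top, 14 mm above the sill and 2 mm above the wood; z up, y along the row, x across the rack away from the robot. The fixed rack is 400 x 145 x 12 mm, the discs on its centre line; along its far edge, 68 mm from the disc centres, runs an aluminium lip 18 mm above the sill.
- disc_3: round cork disc, diameter 80 mm, an inner one of four in a straight row, 95 mm apart, inlaid in the white wooden rack (numbered along its y). Origin at the centre of its flat top, 14 mm above the sill and 2 mm above the wood; z up, y along the row, x across the rack away from the robot. The fixed rack is 400 x 145 x 12 mm, the discs on its centre line; along its far edge, 68 mm from the disc centres, runs an aluminium lip 18 mm above the sill.
- disc_4: round cork disc, diameter 80 mm, the end one on the +y side of four in a straight row, 95 mm apart, inlaid in the white wooden rack (numbered along its y). Origin at the centre of its flat top, 14 mm above the sill and 2 mm above the wood; z up, y along the row, x across the rack away from the robot. The fixed rack is 400 x 145 x 12 mm, the discs on its centre line; along its far edge, 68 mm from the disc centres, runs an aluminium lip 18 mm above the sill.
- clip_stand: clear acrylic spring-clip stand holding a blank white card, steel clip on top; foot 70 x 80 mm, 120 mm high, loose. It stands just off one end of the rack, 130 mm from the centre of the end disc, at either end. Origin at the centre of its foot's underside.
- tack_dish: white ceramic dish of thumbtacks, 88 mm across, 26 mm high, loose. It stands off the other end of the rack, 130 mm from that end disc. Origin at the centre of its underside. (A wooden mallet and a blue scraper lie farther out to the two sides, beyond the tins.)
Things that resemble listed ones, but are neither listed nor needed, are in the scene too. What is shaped like the tin_a but yellow is not meant.

How it is judged:
By the outcome, as a careful person would: the job done as asked, in the order asked, and still so for the second after the job is handed in, with the robot touching nothing.
It also fails if it takes over 96 s, if anything falls off the work surface, if the arm or the gripper's body presses on something with over 40 N, if the wrist force passes 120 N, or if a joint passes its speed limit or range.

## Working session

There is one attempt and no reset: what is moved stays moved. The work goes in short steps, Python scripts to look and compute and a shell command to move; the robot and the scene stay as the last step left them, time stands still between calls to the robot, and variables do not carry over. Pictures are saved under pics/ and viewed, at most 14 in all, crops included, and the job is handed in when it is done.

```bash
mkdir -p pics; cat > h.py <<'E'
import numpy as np,cv2
from workcell import arm
from scipy.spatial.transform import Rotation as Ro
def cal(n):
    c=arm.get_calibration(n);K=np.array(c['mtx'])
    if 'mount' in c:
        o=arm.get_obs();T=np.eye(4);T[:3,:3]=Ro.from_euler('xyz',o['tool_rot'],degrees=True).as_matrix();T[:3,3]=o['tool_pos']
        M=np.linalg.inv(T@np.array(c['mount']));return K,M[:3,:3],M[:3,3]
    return K,np.array(c['R']),np.array(c['t'])
def ray(C,px,z):
    K,R,t=C;d=R.T@np.linalg.inv(K)@np.array([px[0],px[1],1.]);o=-R.T@t
    return o+d*(z-o[2])/d[2]
def proj(C,X):
    K,R,t=C;p=K@(R@np.array(X)+t);return p[:2]/p[2]
def shot(n,f):
    im=arm.get_image(n);cv2.imwrite(f'pics/{f}.png',cv2.cvtColor(im,cv2.COLOR_RGB2BGR));return im
E
python3 - <<'E'
from h import *
o=arm.get_obs();print(o['time_s'],o['tool_pos'],o['tool_rot'])
a=shot('top','top0');b=shot('side','side0')
for n in['top','side']:
    C=cal(n);print(n,-C[1].T@C[2])
    for q in['tin_a','disc_1','clip_stand','tack_dish']:
        for r in arm.mark_of(n,q):print(q,round(r['p'],2),np.round(r['xy'],1),np.round(ray(C,r['xy'],.014 if 'disc' in q else 0),3))
        if q=='tin_a':
            for r in arm.trace(n,q):
                ys,xs=np.where(r['region']);print(' tr',round(r['p'],2),np.round(r['xy']),r['region'].sum(),xs.min(),xs.max(),ys.min(),ys.max())
E
```

```text
0.0 [0.26118884 0.59464542 0.19833896] [-1.79905594e+02  7.29172176e-03  1.56289343e+02]
top [ 0.4413808  -0.00960498  0.9823242 ]
tin_a 0.96 [216.4 229.7] [0.45 0.09 0.  ]
tin_a 0.85 [304.3 230. ] [ 0.445 -0.115  0.   ]
tin_a 0.79 [364.  230.3] [ 0.441 -0.253  0.   ]
tin_a 0.79 [369.  195.4] [ 0.522 -0.269  0.   ]
tin_a 0.73 [155.9 232.9] [0.445 0.231 0.   ]
 tr 0.95 [212. 231.] 680 198 228 216 244
 tr 0.93 [151. 235.] 362 138 160 223 241
 tr 0.93 [305. 231.] 490 291 316 221 244
 tr 0.67 [367. 231.] 270 356 374 223 240
 tr 0.63 [371. 192.] 238 362 380 185 201
 tr 0.61 [400. 233.] 302 390 410 226 243
disc_1 0.97 [309.8 146.2] [ 0.64  -0.133  0.014]
disc_1 0.88 [191.3 144.2] [0.651 0.146 0.014]
disc_1 0.76 [228.1 144. ] [0.65  0.059 0.014]
disc_1 0.6 [268.5 146.3] [ 0.642 -0.036  0.014]
disc_1 0.19 [302.3 232. ] [ 0.44  -0.109  0.014]
clip_stand 0.84 [363.7 145.9] [ 0.641 -0.263  0.   ]
tack_dish 0.63 [137.4 143.8] [0.658 0.277 0.   ]
side [ 0.18801083 -0.65451303  0.94245543]
tin_a 0.73 [305.5 289.7] [ 0.524 -0.272  0.   ]
tin_a 0.69 [270.7 297.5] [ 0.444 -0.251  0.   ]
tin_a 0.66 [2
[... 161 characters left out ...]
32  0.   ]
 tr 0.87 [189. 153.] 306 178 194 144 165
 tr 0.85 [239. 243.] 583 228 251 230 261
 tr 0.75 [209. 185.] 714 195 220 169 203
 tr 0.73 [306. 288.] 319 297 315 275 295
 tr 0.72 [272. 296.] 305 260 278 286 305
 tr 0.67 [282. 328.] 322 274 292 317 338
disc_1 0.9 [282.3 175.2] [0.65  0.047 0.014]
disc_1 0.79 [297.2 194.6] [ 0.65  -0.032  0.014]
disc_1 0.78 [316.2 226. ] [ 0.638 -0.141  0.014]
disc_1 0.6 [264.  152.1] [0.65  0.149 0.014]
clip_stand 0.72 [271.5 296.7] [ 0.447 -0.25   0.   ]
clip_stand 0.59 [349.1 267.5] [ 0.646 -0.272  0.   ]
tack_dish 0.79 [242.9 123.5] [0.66  0.301 0.   ]
tack_dish 0.51 [299.6 196.6] [ 0.659 -0.031  0.   ]
tack_dish 0.44 [212.3 192. ] [0.46  0.095 0.   ]
```

View pics/top0.png

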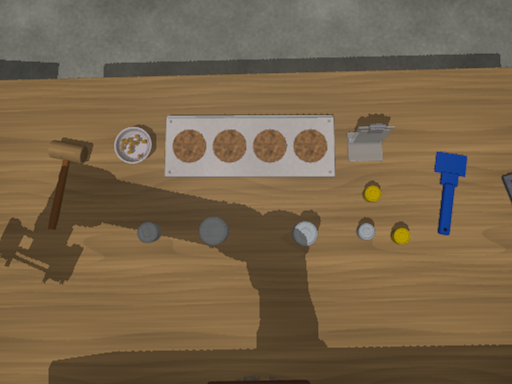

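View pics/side0.png

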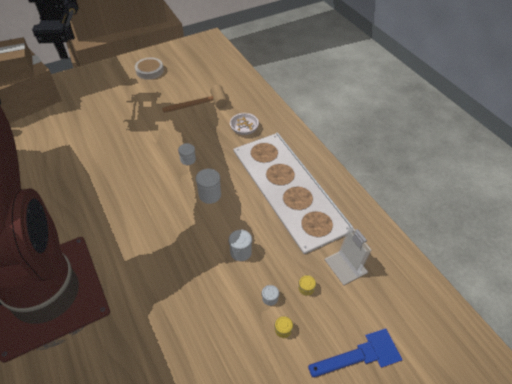

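```bash
python3 - <<'E'
from h import *
im=cv2.imread('pics/top0.png')
cv2.imwrite('pics/crop0.png',cv2.resize(im[100:260,125:425],None,fx=2.6,fy=2.6,interpolation=cv2.INTER_CUBIC))
for n in['top','side']:
    im=cv2.imread(f'pics/{n}0.png').astype(int);C=cal(n);b,g,r=im[...,0],im[...,1],im[...,2]
    P=[]
    for y0 in(-.135,-.04,.055,.15):
        u=proj(C,[.645,y0,.014]).astype(int);
        s=im[u[1]-26:u[1]+26,u[0]-26:u[0]+26]
        m=((s[...,2]-s[...,0])>40).astype(np.uint8)
        k,l,st,c=cv2.connectedComponentsWithStats(m);i=1+np.argmax([ -np.hypot(*(c[j]-26)) if st[j,4]>300 else -99 for j in range(1,k)])
        P.append(ray(C,c[i]+u-26,.014)[:2]);print(n,st[i],P[-1].round(4))
    P=np.array(P);print(np.diff(P,axis=0).round(4))
E
```

```text
top [ 10  12  33  32 850] [ 0.6418 -0.1335]
top [  9  11  34  32 844] [ 0.6438 -0.0384]
top [ 10  11  33  32 842] [0.6459 0.0563]
top [ 10  10  33  32 839] [0.648  0.1513]
[[0.002  0.0951]
 [0.0021 0.0947]
 [0.0021 0.0949]]
side [ 11  15  31  25 590] [ 0.6427 -0.1359]
side [ 12  16  30  23 510] [ 0.6451 -0.0411]
side [ 14  17  27  21 445] [0.6474 0.0539]
side [ 15  17  27  19 391] [0.6492 0.149 ]
[[0.0024 0.0948]
 [0.0023 0.095 ]
 [0.0018 0.095 ]]
```

View pics/crop0.png

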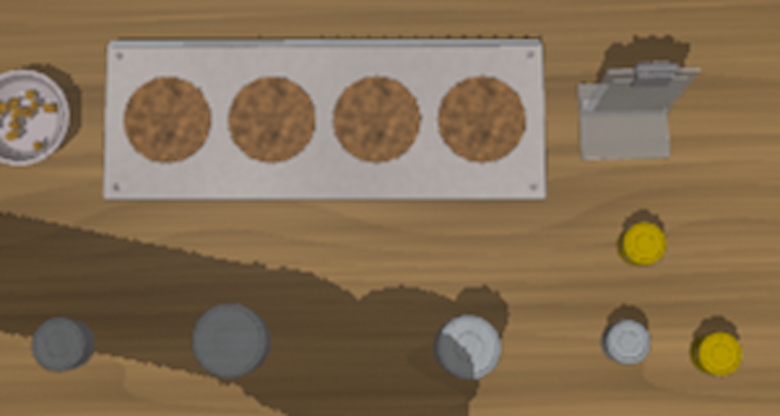

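```bash
for i in 1 2; do python3 -m pendant '[[1,[0,0,0],[0,0,1.32]],[1,[0,0,0],[0,0,1.32]],[1,[0,0,0],[0,0,1.32]],[1,[0,0,0],[0,0,1.32]],[1,[0,0,0],[0,0,1.32]]]'; done
```

```text
time_s: 1.02
tool_pos: [0.2613, 0.5951, 0.1993]
tool_rot: [-180.0, 0.0, 123.0]
wrist_force: [-0.3, 0.1, 0.6]
finger_gap: 1.005
grip_force: 0.0
time_s: 1.43
tool_pos: [0.2613, 0.5951, 0.1993]
tool_rot: [-180.0, -0.0, 90.0]
wrist_force: [-0.3, 0.1, -0.1]
finger_gap: 1.001
grip_force: 0.0
```

Silver tins in the top picture, by lid size: a (366,231), b (149,232), c (305,234), d (213,231). The yellow ones at (372,193) and (401,236) are the look-alikes. The clip stand is at (365,145), on the -y side, so a→disc_1, b→disc_2, c→disc_3 and d→disc_4. I start with tin_b, which is nearest.

```bash
for i in 1 2 3; do python3 -m pendant '[[1,[-0.024,0.0125,0],[0,0,0]],[1,[-0.024,0.0125,0],[0,0,0]],[1,[-0.024,0.0125,0],[0,0,0]],[1,[-0.024,0.0125,0],[0,0,0]],[1,[-0.024,0.0125,0],[0,0,0]]]'|grep -E 'pos|rot|time'; done
cat > look.py <<'E'
import sys
from h import *
q,h,tag=sys.argv[1],float(sys.argv[2]),sys.argv[3]
C=cal('wrist');o=arm.get_obs();shot('wrist',tag)
print(o['time_s'],np.round(o['tool_pos'],4),'cam',np.round(-C[1].T@C[2],3))
for r in arm.mark_of('wrist',q):print('mark',round(r['p'],2),np.round(r['xy']),np.round(ray(C,r['xy'],0)[:2],4))
for r in arm.trace('wrist',q):
    m=r['region'].astype(np.uint8);c=max(cv2.findContours(m,0,2)[0],key=cv2.contourArea)[:,0].astype(float)
    print('trace',round(r['p'],2),np.round(r['xy']),cv2.boundingRect(m))
E
python3 look.py tin_b .046 w1
```

```text
time_s: 1.85
tool_pos: [0.3249, 0.4743, 0.1993]
tool_rot: [180.0, -0.0, 90.3]
time_s: 2.27
tool_pos: [0.388, 0.3545, 0.1994]
tool_rot: [180.0, -0.0, 90.3]
time_s: 2.68
tool_pos: [0.4512, 0.2348, 0.1995]
tool_rot: [180.0, -0.0, 90.3]
2.6833 [0.4512 0.2348 0.1995] cam [0.45  0.301 0.386]
mark 0.88 [252. 262.] [0.4472 0.0895]
mark 0.7 [254. 168.] [0.4494 0.2373]
trace 0.86 [251. 272.] (228, 259, 47, 32)
trace 0.6 [252. 167.] (235, 151, 36, 39)
```

View pics/w1.png

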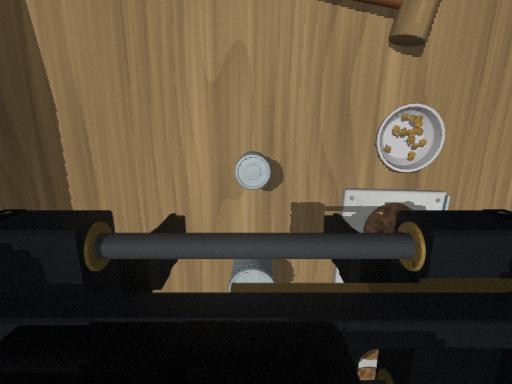

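The wrist view shows tin_b at (252,171), not occluded, with the rods of the open gripper below it. I'll fit the known cylinder to the traced silhouettes.

```bash
cat > fit.py <<'E'
import sys
from h import *
from scipy.optimize import minimize
S={'a':(.019,.032),'b':(.023,.046),'c':(.027,.060),'d':(.031,.074)}
def sil(C,x,y,r,h,z0):
    a=np.linspace(0,2*np.pi,40);p=[proj(C,[x+r*np.cos(t),y+r*np.sin(t),z]) for t in a for z in(z0,z0+h)]
    return cv2.convexHull(np.array(p,np.float32))
def fit(n,k,g,z0=0):
    "n camera, k tin letter, g guess (x,y) -> fitted x,y, IoU-like overlap"
    C=cal(n);shot(n,'tmp');r,h=S[k];c0=proj(C,[*g,z0+h/2])
    T=arm.trace(n,'tin_'+k)
    if not T:return None
    b=min(T,key=lambda t:np.hypot(*(np.array(t['xy'])-c0)))
    m=np.ascontiguousarray(b['region'].astype(np.uint8));hu=cv2.convexHull(max(cv2.findContours(m,0,2)[0],key=cv2.contourArea)).astype(np.float32)
    def L(v):
        P=sil(C,*v,r,h,z0);I=cv2.intersectConvexConvex(P,hu)[0];return 1-I/(cv2.contourArea(P)+cv2.contourArea(hu)-I)
    R=minimize(L,g,method='Nelder-Mead',options=dict(initial_simplex=[g,[g[0]+.006,g[1]],[g[0],g[1]+.006]]))
    return R.x.round(4),round(1-R.fun,2),round(b['p'],2)
if __name__=='__main__':
    k=sys.argv[1];g=[float(sys.argv[2]),float(sys.argv[3])];z0=float(sys.argv[4])
    for n in sys.argv[5:]:print(k,n,fit(n,k,g,z0))
E
python3 fit.py b .448 .235 0 wrist top side; python3 fit.py a .4425 -.252 0 top side; python3 fit.py c .442 -.1125 0 top side;python3 fit.py d .4505 .091 0 top side
```

```text
b wrist (array([0.4481, 0.2397]), np.float64(0.95), 0.92)
b top (array([0.4483, 0.2409]), np.float64(0.94), 0.87)
b side (array([0.4462, 0.2377]), np.float64(0.9), 0.58)
a top (array([ 0.4398, -0.2494]), np.float64(0.83), 0.76)
a side (array([ 0.4403, -0.2515]), np.float64(0.94), 0.8)
c top (array([ 0.4379, -0.1077]), np.float64(0.86), 0.97)
c side (array([ 0.4399, -0.1098]), np.float64(0.84), 0.59)
d top (array([0.4486, 0.0926]), np.float64(0.94), 0.59)
d side (array([0.4485, 0.0909]), np.float64(0.93), 0.96)
```

```bash
python3 -m pendant '[[1,[0.005,-0.003,0.02],[0,0,0]],[1,[0,0,0.03],[0,0,0]],[1,[0,0,0.03],[0,0,0]],[1,[0,0,0.03],[0,0,0]],[1,[0,0,0.03],[0,0,0]]]'
python3 -m pendant '[[1,[0,0,0.02],[0,0,0]],[1,[0,0,0.02],[0,0,0]],[1,[0,0,0.01],[0,0,0]],[1,[0,0,0],[0,0,0]],[-1,[0,0,0],[0,0,0]]]'
python3 -m pendant '[[-1,[0,0,0],[0,0,0]],[-1,[0,0,0],[0,0,0]],[-1,[0,0,0],[0,0,0]],[-1,[0,0,0],[0,0,0]],[-1,[0,0,0],[0,0,0]]]'
python3 -m pendant '[[-1,[0,0,0],[0,0,0]],[-1,[0,0,0],[0,0,0]],[-1,[0,0,0],[0,0,0]],[-1,[0,0,0],[0,0,0]],[-1,[0,0,0],[0,0,0]]]'
```

```text
time_s: 4.15
tool_pos: [0.4476, 0.241, 0.0582]
tool_rot: [180.0, -0.0, 90.3]
wrist_force: [0.2, 0.5, 0.3]
finger_gap: 1.0
grip_force: 0.0
time_s: 4.57
tool_pos: [0.4478, 0.241, 0.0095]
tool_rot: [-180.0, 0.0, 90.3]
wrist_force: [-0.3, 1.3, 0.5]
finger_gap: 0.975
grip_force: 0.0
time_s: 4.98
tool_pos: [0.4479, 0.2413, 0.0098]
tool_rot: [180.0, -0.0, 90.3]
wrist_force: [-0.0, -0.2, -0.7]
finger_gap: 0.627
grip_force: 0.0
time_s: 5.4
tool_pos: [0.4478, 0.2412, 0.0095]
tool_rot: [180.0, -0.0, 90.3]
wrist_force: [-0.5, -0.5, 4.2]
finger_gap: 0.518
grip_force: 30.0
```

```bash
python3 -m pendant '[[-1,[0,0,-0.01],[0,0,0]],[-1,[0,0,-0.025],[0,0,0]],[-1,[0,0,-0.025],[0,0,0]],[-1,[0,0,-0.025],[0,0,0]],[-1,[-0.01,0.007,-0.015],[0,0,0]]]'
for i in 1 2; do python3 -m pendant '[[-1,[-0.0235,0.016,0],[0,0,0]],[-1,[-0.0235,0.016,0],[0,0,0]],[-1,[-0.0235,0.016,0],[0,0,0]],[-1,[-0.0235,0.016,0],[0,0,0]],[-1,[-0.0235,0.016,0],[0,0,0]]]'|grep -E 'time|pos|gap'; done
python3 -m pendant '[[-1,[-0.02,0.016,0],[0,0,0]],[-1,[-0.0125,0.0125,0],[0,0,0]],[-1,[0,0,0],[0,0,0]],[-1,[0,0,0],[0,0,0]],[-1,[0,0,0],[0,0,0]]]'
python3 fit.py b .644 -.04 .0995 top side; python3 look.py tin_b .046 w2
```

```text
time_s: 5.82
tool_pos: [0.4543, 0.2331, 0.1121]
tool_rot: [179.9, -0.1, 90.4]
wrist_force: [1.8, 1.5, -1.7]
finger_gap: 0.519
grip_force: 30.0
time_s: 6.23
tool_pos: [0.5357, 0.1128, 0.1098]
finger_gap: 0.51
time_s: 6.65
tool_pos: [0.6162, -0.0042, 0.1096]
finger_gap: 0.522
time_s: 7.07
tool_pos: [0.644, -0.0347, 0.1092]
tool_rot: [-179.9, -0.0, 90.3]
wrist_force: [-1.3, 0.7, -0.1]
finger_gap: 0.527
grip_force: 30.0
b top (array([ 0.644, -0.04 ]), np.float64(0.0), 0.93)
b side (array([ 0.6454, -0.0311]), np.float64(0.66), 0.52)
7.2667 [ 0.6442 -0.0343  0.1094] cam [0.643 0.031 0.296]
mark 0.83 [55. 61.] [0.4447 0.0892]
mark 0.75 [253. 213.] [ 0.6422 -0.0689]
trace 0.87 [36. 55.] (0, 0, 88, 92)
trace 0.64 [255. 219.] (217, 187, 75, 86)
```

View pics/w2.png

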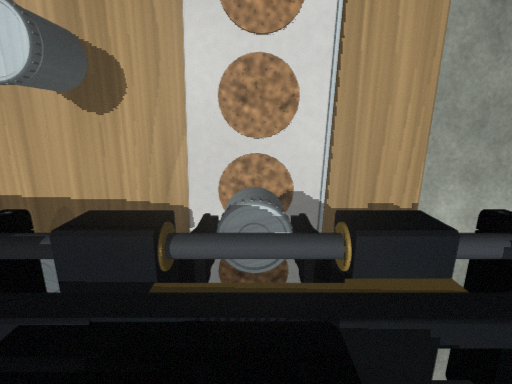

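```bash
cat > dw.py <<'E'
import sys
from h import *
# disc centre seen by wrist: args file, guess x y
C=cal('wrist');im=cv2.imread(f'pics/{sys.argv[1]}.png').astype(int)
u=proj(C,[float(sys.argv[2]),float(sys.argv[3]),.014]);m=((im[...,2]-im[...,0])>45).astype(np.uint8)
k,l,st,c=cv2.connectedComponentsWithStats(cv2.morphologyEx(m,cv2.MORPH_CLOSE,np.ones((3,3))))
i=l[int(u[1]),int(u[0])];cc=max(cv2.findContours((l==i).astype(np.uint8),0,2)[0],key=cv2.contourArea)
e=cv2.fitEllipse(cc);print(u.round(),st[i],np.round(e[0]),ray(C,e[0],.014).round(4), ray(C,c[i],.014).round(4))
E
python3 dw.py w2 .6465 .055; python3 fit.py b .644 -.035 .0995 wrist
```

```text
[258.  96.] [ 218   52   81   86 5343] [258.  95.] [0.6468 0.0565 0.014 ] [0.6468 0.0566 0.014 ]
b wrist (array([ 0.6436, -0.0246]), np.float64(0.49), 0.77)
```

```bash
python3 -m pendant '[[-1,[-0.004,0,0.01],[0,0,0]],[-1,[0,0,0.018],[0,0,0]],[-1,[0,0,0.02],[0,0,0]],[-1,[0,0,0.018],[0,0,0]],[-1,[0,0,0.01],[0,0,0]]]'
python3 -m pendant '[[-1,[0,0,0.005],[0,0,0]],[-1,[0,0,0.002],[0,0,0]],[-1,[0,0,0.001],[0,0,0]],[-1,[0,0,0.001],[0,0,0]],[-1,[0,0,0],[0,0,0]]]'
```

```text
time_s: 7.93
tool_pos: [0.643, -0.0397, 0.0304]
tool_rot: [-179.8, 0.0, 90.3]
wrist_force: [-1.3, 0.5, -0.8]
finger_gap: 0.516
grip_force: 30.0
time_s: 8.35
tool_pos: [0.6451, -0.0396, 0.025]
tool_rot: [179.9, -0.0, 90.3]
wrist_force: [0.1, -0.8, -0.5]
finger_gap: 0.514
grip_force: 30.0
```

```bash
python3 -m pendant '[[-1,[0.0015,0,0],[0,0,0]],[-1,[0,0,0.001],[0,0,0]],[-1,[0,0,0.0005],[0,0,0]],[-1,[0,0,0],[0,0,0]],[-1,[0,0,0],[0,0,0]]]'
```

```text
time_s: 8.77
tool_pos: [0.645, -0.0376, 0.0236]
tool_rot: [180.0, -0.0, 90.3]
wrist_force: [-1.5, 1.1, 6.0]
finger_gap: 0.517
grip_force: 30.0
```

```bash
python3 -m pendant '[[0.3,[0,0,0],[0,0,0]],[0.6,[0,0,0],[0,0,0]],[0.6,[0,0,0],[0,0,0]],[0.6,[0,0,0],[0,0,0]],[0.6,[0,0,0],[0,0,0]]]'
python3 -m pendant '[[0.6,[0,0,-0.01],[0,0,0]],[0.6,[0,0,-0.025],[0,0,0]],[0.6,[0,0,-0.035],[0,0,0]],[0.6,[0,0,-0.035],[0,0,0]],[0.6,[0,0,-0.035],[0,0,0]]]'
python3 -m pendant '[[1,[0.03,0,-0.02],[0,0,0]],[1,[0.03,-0.02,0],[0,0,0]],[1,[0.03,-0.03,0],[0,0,0]],[1,[0.025,-0.03,0],[0,0,0]],[1,[0.025,-0.03,0],[0,0,0]]]'
python3 -m pendant '[[1,[0,-0.03,0],[0,0,0]],[1,[0,-0.03,0],[0,0,0]],[1,[0,-0.026,0],[0,0,0]],[1,[0,0,0],[0,0,0]],[1,[0,0,0],[0,0,0]]]'
python3 fit.py b .644 -.04 .014 top side;python3 fit.py d .4485 .0915 0 wrist top side;
```

```text
time_s: 9.18
tool_pos: [0.6445, -0.038, 0.0226]
tool_rot: [-180.0, 0.0, 90.3]
wrist_force: [-0.5, -1.6, 0.4]
finger_gap: 0.772
grip_force: 0.0
time_s: 9.6
tool_pos: [0.6442, -0.0383, 0.165]
tool_rot: [180.0, 0.0, 90.3]
wrist_force: [0.5, -0.3, 0.1]
finger_gap: 0.803
grip_force: 0.0
time_s: 10.02
tool_pos: [0.5331, 0.1019, 0.1833]
tool_rot: [180.0, 0.0, 90.3]
wrist_force: [-0.4, 1.5, 1.0]
finger_gap: 0.984
grip_force: 0.0
time_s: 10.43
tool_pos: [0.4479, 0.1007, 0.1838]
tool_rot: [179.9, -0.1, 90.3]
wrist_force: [0.6, 0.9, -0.2]
finger_gap: 1.002
grip_force: 0.0
b top (array([ 0.6435, -0.0375]), np.float64(0.88), 0.91)
b side (array([ 0.6458, -0.0379]), np.float64(0.85), 0.82)
d wrist (array([0.4479, 0.0901]), np.float64(0.97), 0.58)
d top (array([0.4486, 0.0734]), np.float64(0.45), 0.85)
d side (array([0.4487, 0.0918]), np.float64(0.92), 0.94)
```

```bash
python3 -m pendant '[[1,[-0.0095,0.0005,0],[0,0,0]],[1,[0,0,0.03],[0,0,0]],[1,[0,0,0.03],[0,0,0]],[1,[0,0,0.03],[0,0,0]],[1,[0,0,0.03],[0,0,0]]]'
python3 -m pendant '[[1,[0,0,0.02],[0,0,0]],[1,[0,0,0.014],[0,0,0]],[1,[0,0,0],[0,0,0]],[-1,[0,0,0],[0,0,0]],[-1,[0,0,0],[0,0,0]]]'
python3 -m pendant '[[-1,[0,0,0],[0,0,0]],[-1,[0,0,0],[0,0,0]],[-1,[0,0,0],[0,0,0]],[-1,[0,0,0],[0,0,0]],[-1,[0,0,0],[0,0,0]]]'
```

```text
time_s: 11.35
tool_pos: [0.4491, 0.0902, 0.0618]
tool_rot: [179.9, -0.0, 90.3]
wrist_force: [0.3, 0.4, -0.1]
finger_gap: 1.0
grip_force: 0.0
time_s: 11.77
tool_pos: [0.4497, 0.0908, 0.0297]
tool_rot: [179.9, -0.0, 90.3]
wrist_force: [0.3, -0.2, 0.3]
finger_gap: 0.923
grip_force: 0.0
time_s: 12.18
tool_pos: [0.4493, 0.0913, 0.0295]
tool_rot: [180.0, -0.0, 90.3]
wrist_force: [-2.6, -0.8, 6.1]
finger_gap: 0.708
grip_force: 30.0
```

```bash
python3 -m pendant '[[-1,[0,0,-0.01],[0,0,0]],[-1,[0,0,-0.025],[0,0,0]],[-1,[0,0,-0.025],[0,0,0]],[-1,[0,0,-0.025],[0,0,0]],[-1,[0.002,0.01,-0.015],[0,0,0]]]'
python3 -m pendant '[[-1,[0.007,0.022,0],[0,0,0]],[-1,[0.007,0.025,0],[0,0,0]],[-1,[0.007,0.025,0],[0,0,0]],[-1,[0.007,0.025,0],[0,0,0]],[-1,[0.007,0.025,0],[0,0,0]]]'
python3 -m pendant '[[-1,[0.007,0.025,0],[0,0,0]],[-1,[0.007,0.025,0],[0,0,0]],[-1,[0.007,0.018,0],[0,0,0]],[-1,[0,0,0],[0,0,0]],[-1,[0,0,0],[0,0,0]]]'
python3 fit.py d .649 .15 .1 side top
```

```text
time_s: 12.6
tool_pos: [0.4584, 0.0927, 0.1315]
tool_rot: [180.0, -0.1, 90.3]
wrist_force: [1.2, 0.1, -3.1]
finger_gap: 0.708
grip_force: 30.0
time_s: 13.02
tool_pos: [0.5815, 0.1292, 0.1291]
tool_rot: [-180.0, 0.0, 90.3]
wrist_force: [-0.4, -0.8, -2.1]
finger_gap: 0.703
grip_force: 30.0
time_s: 13.43
tool_pos: [0.6486, 0.1501, 0.1283]
tool_rot: [-179.9, 0.1, 90.3]
wrist_force: [-0.1, -0.2, -3.4]
finger_gap: 0.706
grip_force: 30.0
d side (array([0.6469, 0.1477]), np.float64(0.89), 0.85)
d top (array([0.6389, 0.1034]), np.float64(0.12), 0.46)
```

```bash
python3 -m pendant '[[-1,[0,0,0.01],[0,0,0]],[-1,[0,0,0.02],[0,0,0]],[-1,[0,0,0.02],[0,0,0]],[-1,[0,0,0.018],[0,0,0]],[-1,[0,0,0.01],[0,0,0]]]'
python3 -m pendant '[[-1,[0,0,0.004],[0,0,0]],[-1,[0,0,0.0015],[0,0,0]],[-1,[0,0,0.001],[0,0,0]],[-1,[0,0,0],[0,0,0]],[-1,[0,0,0],[0,0,0]]]'
```

```text
time_s: 14.05
tool_pos: [0.6468, 0.1498, 0.0481]
tool_rot: [-179.8, 0.0, 90.3]
wrist_force: [-0.1, 0.4, -2.6]
finger_gap: 0.704
grip_force: 30.0
time_s: 14.47
tool_pos: [0.6493, 0.1501, 0.0453]
tool_rot: [179.9, -0.0, 90.3]
wrist_force: [-0.1, -1.0, -3.3]
finger_gap: 0.707
grip_force: 30.0
```

```bash
python3 -m pendant '[[-1,[0,0,0.001],[0,0,0]],[-1,[0,0,0.0005],[0,0,0]],[-1,[0,0,0.0005],[0,0,0]],[-1,[0,0,0],[0,0,0]],[-1,[0,0,0],[0,0,0]]]'
```

```text
time_s: 14.88
tool_pos: [0.6491, 0.1502, 0.0436]
tool_rot: [179.9, -0.0, 90.3]
wrist_force: [-3.0, -0.8, 6.6]
finger_gap: 0.7
grip_force: 30.0
```

```bash
python3 -m pendant '[[0.8,[0,0,0],[0,0,0]],[1,[0,0,0],[0,0,0]],[1,[0,0,0],[0,0,0]],[1,[0,0,0],[0,0,0]],[1,[0,0,0],[0,0,0]]]'
python3 -m pendant '[[1,[0,0,-0.01],[0,0,0]],[1,[0,0,-0.03],[0,0,0]],[1,[0,0,-0.035],[0,0,0]],[1,[0,0,-0.035],[0,0,0]],[1,[0,0,-0.03],[0,0,0]]]'
for i in 1 2; do python3 -m pendant '[[1,[-0.025,-0.021,0],[0,0,0]],[1,[-0.025,-0.021,0],[0,0,0]],[1,[-0.025,-0.021,0],[0,0,0]],[1,[-0.025,-0.021,0],[0,0,0]],[1,[-0.025,-0.021,0],[0,0,0]]]'; done
python3 fit.py d .649 .15 .014 top side;python3 fit.py c .439 -.109 0 wrist side;
```

```text
time_s: 15.3
tool_pos: [0.6487, 0.15, 0.0422]
tool_rot: [180.0, 0.0, 90.3]
wrist_force: [-0.2, 0.2, -0.3]
finger_gap: 0.966
grip_force: 0.0
time_s: 15.72
tool_pos: [0.649, 0.1497, 0.1855]
tool_rot: [179.9, -0.0, 90.3]
wrist_force: [1.0, 0.2, -0.1]
finger_gap: 0.998
grip_force: 0.0
time_s: 16.13
tool_pos: [0.5433, 0.0232, 0.1829]
tool_rot: [180.0, -0.0, 90.3]
wrist_force: [-0.0, 0.4, 1.5]
finger_gap: 1.004
grip_force: 0.0
time_s: 16.55
tool_pos: [0.4389, -0.1024, 0.1828]
tool_rot: [180.0, -0.0, 90.3]
wrist_force: [0.7, 0.2, 0.1]
finger_gap: 0.997
grip_force: 0.0
d top (array([0.65  , 0.1501]), np.float64(0.93), 0.77)
d side (array([0.649, 0.15 ]), np.float64(0.0), 0.55)
c wrist (array([ 0.4388, -0.1111]), np.float64(0.95), 0.56)
c side (array([ 0.4367, -0.1117]), np.float64(0.95), 0.64)
```

View pics/tmp.png

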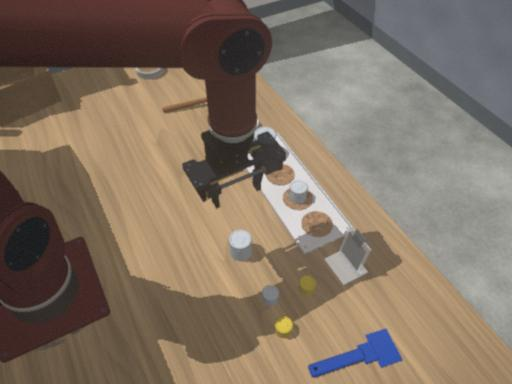

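The side view shows tin_b on disc_2 at (299,190) and tin_c free at (240,244). Next is tin_c.

```bash
python3 -m pendant '[[1,[-0.009,0,0],[0,0,0]],[1,[0,0,0.033],[0,0,0]],[1,[0,0,0.033],[0,0,0]],[1,[0,0,0.033],[0,0,0]],[1,[0,0,0.03],[0,0,0]]]'
python3 -m pendant '[[1,[0,0,0.02],[0,0,0]],[1,[0,0,0.014],[0,0,0]],[1,[0,0,0],[0,0,0]],[-1,[0,0,0],[0,0,0]],[-1,[0,0,0],[0,0,0]]]'
python3 -m pendant '[[-1,[0,0,0],[0,0,0]],[-1,[0,0,0],[0,0,0]],[-1,[0,0,0],[0,0,0]],[-1,[0,0,0],[0,0,0]],[-1,[0,0,0],[0,0,0]]]'
python3 -m pendant '[[-1,[0,0,0],[0,0,0]],[-1,[0,0,0],[0,0,0]],[-1,[0,0,0],[0,0,0]],[-1,[0,0,0],[0,0,0]],[-1,[0,0,0],[0,0,0]]]'
```

```text
time_s: 17.37
tool_pos: [0.4399, -0.1106, 0.0518]
tool_rot: [180.0, 0.1, 90.3]
wrist_force: [0.9, 1.5, -0.6]
finger_gap: 1.0
grip_force: 0.0
time_s: 17.78
tool_pos: [0.4407, -0.1105, 0.0201]
tool_rot: [180.0, 0.0, 90.3]
wrist_force: [-0.1, -0.4, 0.4]
finger_gap: 0.919
grip_force: 0.0
time_s: 18.2
tool_pos: [0.4403, -0.1099, 0.0197]
tool_rot: [180.0, -0.0, 90.3]
wrist_force: [-1.5, 0.6, 4.7]
finger_gap: 0.614
grip_force: 30.0
time_s: 18.62
tool_pos: [0.4402, -0.1099, 0.0197]
tool_rot: [180.0, -0.0, 90.3]
wrist_force: [-1.5, 0.8, 6.6]
finger_gap: 0.615
grip_force: 30.0
```

```bash
python3 -m pendant '[[-1,[0,0,-0.01],[0,0,0]],[-1,[0,0,-0.025],[0,0,0]],[-1,[0,0,-0.03],[0,0,0]],[-1,[0,0,-0.025],[0,0,0]],[-1,[0,0,-0.01],[0,0,0]]]'
python3 -m pendant '[[-1,[0.010,0.0135,0],[0,0,0]],[-1,[0.0165,0.0205,0],[0,0,0]],[-1,[0.0165,0.0205,0],[0,0,0]],[-1,[0.0165,0.0205,0],[0,0,0]],[-1,[0.0165,0.0205,0],[0,0,0]]]'
python3 -m pendant '[[-1,[0.0165,0.0205,0],[0,0,0]],[-1,[0.0165,0.0205,0],[0,0,0]],[-1,[0.0165,0.0205,0],[0,0,0]],[-1,[0.0165,0.0205,0],[0,0,0]],[-1,[0.0165,0.0205,0],[0,0,0]]]'
python3 -m pendant '[[-1,[0.0065,0.0095,0],[0,0,0]],[-1,[0,0,0],[0,0,0]],[-1,[0,0,0],[0,0,0]],[-1,[0,0,0],[0,0,0]],[-1,[0,0,0],[0,0,0]]]'
python3 fit.py c .6467 .0555 .1 side
```

```text
time_s: 19.03
tool_pos: [0.4415, -0.1106, 0.1228]
tool_rot: [179.8, -0.0, 90.2]
wrist_force: [0.2, -0.1, -1.0]
finger_gap: 0.611
grip_force: 30.0
time_s: 19.45
tool_pos: [0.5357, -0.0325, 0.1189]
tool_rot: [-180.0, -0.0, 90.3]
wrist_force: [0.4, -0.2, -1.6]
finger_gap: 0.614
grip_force: 30.0
time_s: 19.87
tool_pos: [0.6376, 0.0505, 0.1185]
tool_rot: [-179.9, 0.0, 90.3]
wrist_force: [0.7, -0.1, -1.5]
finger_gap: 0.608
grip_force: 30.0
time_s: 20.28
tool_pos: [0.6459, 0.0548, 0.1193]
tool_rot: [-180.0, 0.0, 90.2]
wrist_force: [0.2, 0.0, -1.1]
finger_gap: 0.614
grip_force: 30.0
c side (array([0.6474, 0.0541]), np.float64(0.83), 0.56)
```

```bash
python3 -m pendant '[[-1,[0.001,0.001,0.01],[0,0,0]],[-1,[0,0,0.02],[0,0,0]],[-1,[0,0,0.02],[0,0,0]],[-1,[0,0,0.018],[0,0,0]],[-1,[0,0,0.01],[0,0,0]]]'
python3 -m pendant '[[-1,[0,0,0.004],[0,0,0]],[-1,[0,0,0.0015],[0,0,0]],[-1,[0,0,0.001],[0,0,0]],[-1,[0,0,0],[0,0,0]],[-1,[0,0,0],[0,0,0]]]'
```

```text
time_s: 20.8
tool_pos: [0.6461, 0.057, 0.0385]
tool_rot: [-179.8, 0.0, 90.3]
wrist_force: [-0.1, 0.1, -1.5]
finger_gap: 0.615
grip_force: 30.0
time_s: 21.22
tool_pos: [0.6483, 0.057, 0.0357]
tool_rot: [179.9, -0.0, 90.3]
wrist_force: [-0.3, 0.3, -0.9]
finger_gap: 0.614
grip_force: 30.0
```

```bash
python3 -m pendant '[[-1,[-0.001,-0.001,0.001],[0,0,0]],[-1,[0,0,0.0005],[0,0,0]],[-1,[0,0,0.0005],[0,0,0]],[-1,[0,0,0],[0,0,0]],[-1,[0,0,0],[0,0,0]]]'
```

```text
time_s: 21.63
tool_pos: [0.6468, 0.0558, 0.0338]
tool_rot: [180.0, -0.0, 90.3]
wrist_force: [-3.5, -0.7, 6.2]
finger_gap: 0.613
grip_force: 30.0
```

```bash
python3 -m pendant '[[0.6,[0,0,0],[0,0,0]],[0.8,[0,0,0],[0,0,0]],[0.8,[0,0,0],[0,0,0]],[0.8,[0,0,0],[0,0,0]],[0.8,[0,0,0],[0,0,0]]]'
python3 -m pendant '[[0.8,[0,0,-0.01],[0,0,0]],[0.8,[0,0,-0.03],[0,0,0]],[0.8,[0,0,-0.035],[0,0,0]],[0.8,[0,0,-0.035],[0,0,0]],[0.8,[0,0,-0.035],[0,0,0]]]'
for i in 1 2; do python3 -m pendant '[[0.4,[-0.0255,-0.0175,0],[0,0,0]],[0.4,[-0.0255,-0.0175,0],[0,0,0]],[0.4,[-0.0255,-0.0175,0],[0,0,0]],[0.4,[-0.0255,-0.0175,0],[0,0,0]],[0.4,[-0.0255,-0.0175,0],[0,0,0]]]'; done
python3 -m pendant '[[0.4,[-0.0255,-0.0175,0],[0,0,0]],[0.4,[-0.0255,-0.0165,0],[0,0,0]],[0.4,[0,0,0],[0,0,0]],[0.4,[0,0,0],[0,0,0]],[0.4,[0,0,0],[0,0,0]]]'
python3 fit.py c .6467 .0555 .014 top side;python3 fit.py b .645 -.039 .014 top side;python3 fit.py a .44 -.2505 0 top side wrist; cp pics/tmp.png pics/w3.png
```

```text
time_s: 22.05
tool_pos: [0.6466, 0.0561, 0.0327]
tool_rot: [-180.0, 0.0, 90.3]
wrist_force: [-0.8, 0.7, -0.2]
finger_gap: 0.871
grip_force: 0.0
time_s: 22.47
tool_pos: [0.6464, 0.0557, 0.1801]
tool_rot: [180.0, 0.0, 90.3]
wrist_force: [1.7, 0.5, 0.1]
finger_gap: 0.898
grip_force: 0.0
time_s: 22.88
tool_pos: [0.5588, -0.0732, 0.1785]
tool_rot: [180.0, -0.0, 90.3]
wrist_force: [0.7, -0.5, 0.6]
finger_gap: 0.712
grip_force: 0.0
time_s: 23.3
tool_pos: [0.4719, -0.2012, 0.1785]
tool_rot: [179.9, -0.0, 90.3]
wrist_force: [0.4, -1.2, 0.5]
finger_gap: 0.703
grip_force: 0.0
time_s: 23.72
tool_pos: [0.4395, -0.2507, 0.1782]
tool_rot: [180.0, -0.0, 90.3]
wrist_force: [0.2, 1.0, -0.4]
finger_gap: 0.697
grip_force: 0.0
c top (array([0.6467, 0.0574]), np.float64(0.9), 0.64)
c side (array([0.6467, 0.0555]), np.float64(0.0), 0.75)
b top (array([ 0.6436, -0.0376]), np.float64(0.88), 0.56)
b side (array([ 0.645, -0.039]), np.float64(0.0), 0.61)
a top (array([ 0.4408, -0.2491]), np.float64(0.84), 0.79)
a side (array([ 0.4421, -0.2518]), np.float64(0.8), 0.82)
a wrist (array([ 0.4399, -0.2518]), np.float64(0.91), 0.62)
```

View pics/w3.png

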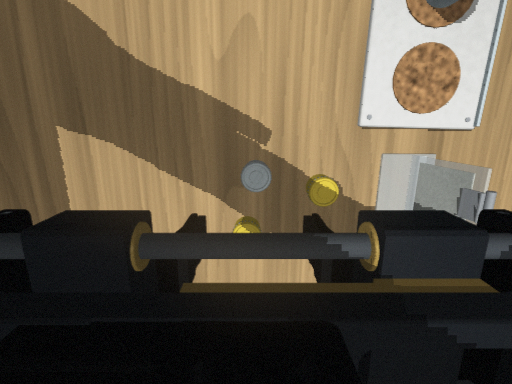

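Silver tin_a is at (256,176), with yellow look-alikes at (323,190) and (246,228). The half-open fingers clear both.

```bash
python3 dw.py w3 .642 -.1345
python3 -m pendant '[[0.4,[-0.0005,0.001,0.03],[0,0,0]],[0.4,[0,0,0.033],[0,0,0]],[0.4,[0,0,0.033],[0,0,0]],[0.4,[0,0,0.03],[0,0,0]],[0.4,[0,0,0.02],[0,0,0]]]'
python3 -m pendant '[[0.4,[0,0,0.015],[0,0,0]],[0.4,[0,0,0.01],[0,0,0]],[0.4,[0,0,0],[0,0,0]],[-1,[0,0,0],[0,0,0]],[-1,[0,0,0],[0,0,0]]]'
for i in 1 2; do python3 -m pendant '[[-1,[0,0,0],[0,0,0]],[-1,[0,0,0],[0,0,0]],[-1,[0,0,0],[0,0,0]],[-1,[0,0,0],[0,0,0]],[-1,[0,0,0],[0,0,0]]]';done
```

```text
[425.  79.] [ 393   42   68   71 3710] [426.  77.] [ 0.6426 -0.1332  0.014 ] [ 0.6426 -0.1332  0.014 ]
time_s: 24.83
tool_pos: [0.4389, -0.251, 0.0291]
tool_rot: [-179.9, -0.0, 90.3]
wrist_force: [0.3, 1.5, 0.6]
finger_gap: 0.7
grip_force: 0.0
time_s: 25.25
tool_pos: [0.4409, -0.2519, 0.0078]
tool_rot: [179.9, 0.0, 90.3]
wrist_force: [-0.5, -0.7, 1.1]
finger_gap: 0.62
grip_force: 0.0
time_s: 25.67
tool_pos: [0.4408, -0.2516, 0.0074]
tool_rot: [179.9, 0.0, 90.3]
wrist_force: [-0.4, 1.4, 6.5]
finger_gap: 0.396
grip_force: 30.0
time_s: 26.08
tool_pos: [0.4408, -0.2516, 0.0074]
tool_rot: [179.9, -0.0, 90.3]
wrist_force: [-1.0, 0.3, 6.9]
finger_gap: 0.399
grip_force: 30.0
```

```bash
python3 -m pendant '[[-1,[0,0,-0.01],[0,0,0]],[-1,[0,0,-0.025],[0,0,0]],[-1,[0,0,-0.03],[0,0,0]],[-1,[0,0,-0.03],[0,0,0]],[-1,[0.01,0,-0.015],[0,0,0]]]'
python3 -m pendant '[[-1,[0.014,0.015,0],[0,0,0]],[-1,[0.014,0.02,0],[0,0,0]],[-1,[0.014,0.02,0],[0,0,0]],[-1,[0.014,0.02,0],[0,0,0]],[-1,[0.014,0.02,0],[0,0,0]]]'
python3 -m pendant '[[-1,[0.012,0.02,0],[0,0,0]],[-1,[0.01,0.02,0],[0,0,0]],[-1,[0.01,0.02,0],[0,0,0]],[-1,[0.0045,0.02,0],[0,0,0]],[-1,[0,0.02,0],[0,0,0]]]'
python3 -m pendant '[[-1,[0,0.007,0],[0,0,0]],[-1,[0,0,0],[0,0,0]],[-1,[0,0,0],[0,0,0]],[-1,[0,0,0],[0,0,0]],[-1,[0,0,0],[0,0,0]]]'
python3 fit.py a .642 -.134 .11 side; cp pics/tmp.png pics/s4.png
```

```text
time_s: 26.5
tool_pos: [0.4405, -0.2442, 0.1203]
tool_rot: [179.8, 0.1, 90.1]
wrist_force: [-0.1, -0.6, -0.8]
finger_gap: 0.397
grip_force: 30.0
time_s: 26.92
tool_pos: [0.5357, -0.1694, 0.1164]
tool_rot: [-180.0, -0.0, 90.3]
wrist_force: [-0.2, -0.8, 0.1]
finger_gap: 0.396
grip_force: 30.0
time_s: 27.33
tool_pos: [0.6357, -0.1311, 0.1158]
tool_rot: [-179.9, -0.1, 90.5]
wrist_force: [-0.4, -0.1, -1.1]
finger_gap: 0.396
grip_force: 30.0
time_s: 27.75
tool_pos: [0.6406, -0.1345, 0.1169]
tool_rot: [-180.0, -0.0, 90.2]
wrist_force: [-0.2, -0.0, -0.4]
finger_gap: 0.396
grip_force: 30.0
a side (array([ 0.6418, -0.1312]), np.float64(0.56), 0.71)
```

View pics/s4.png

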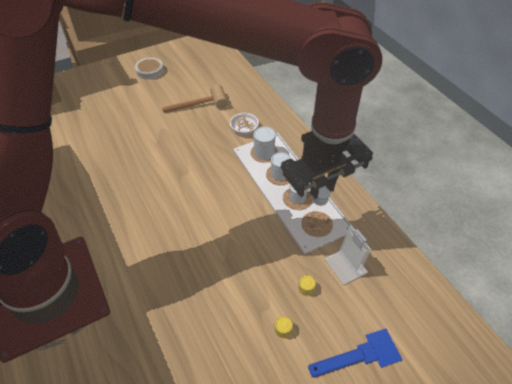

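Tin_a is held above disc_1 at (321,193), with b, c and d standing behind it and the clip stand untouched. Lowering it now.

```bash
python3 -m pendant '[[-1,[0.0005,0.0015,0.015],[0,0,0]],[-1,[0,0,0.02],[0,0,0]],[-1,[0,0,0.022],[0,0,0]],[-1,[0,0,0.02],[0,0,0]],[-1,[0,0,0.01],[0,0,0]]]'
python3 -m pendant '[[-1,[0,0,0.004],[0,0,0]],[-1,[0,0,0.001],[0,0,0]],[-1,[0,0,0.001],[0,0,0]],[-1,[0,0,0],[0,0,0]],[-1,[0,0,0],[0,0,0]]]'
```

```text
time_s: 28.27
tool_pos: [0.6413, -0.1329, 0.0266]
tool_rot: [-179.8, -0.0, 90.3]
wrist_force: [-0.6, 0.1, -0.9]
finger_gap: 0.401
grip_force: 30.0
time_s: 28.68
tool_pos: [0.6438, -0.1337, 0.0248]
tool_rot: [179.9, 0.0, 90.3]
wrist_force: [-0.8, 0.6, -0.3]
finger_gap: 0.397
grip_force: 30.0
```

```bash
python3 -m pendant '[[-1,[0,-0.001,0.001],[0,0,0]],[-1,[0,0,0.001],[0,0,0]],[-1,[0,0,0.0005],[0,0,0]],[-1,[0,0,0],[0,0,0]],[-1,[0,0,0],[0,0,0]]]'
```

```text
time_s: 29.1
tool_pos: [0.6421, -0.1336, 0.0216]
tool_rot: [180.0, -0.0, 90.3]
wrist_force: [-1.1, 1.0, 2.9]
finger_gap: 0.398
grip_force: 30.0
```

```bash
python3 -m pendant '[[-1,[0,0,0.0005],[0,0,0]],[-1,[0,0,0],[0,0,0]],[0.1,[0,0,0],[0,0,0]],[0.4,[0,0,0],[0,0,0]],[0.4,[0,0,0],[0,0,0]]]'
python3 -m pendant '[[0.4,[0,0,0],[0,0,0]],[0.4,[0,0,0],[0,0,0]],[0.4,[0,0,-0.008],[0,0,0]],[0.4,[0,0,-0.02],[0,0,0]],[0.4,[0,0,-0.03],[0,0,0]]]'
python3 -m pendant '[[0.4,[0,0,-0.035],[0,0,0]],[0.4,[0,0,-0.035],[0,0,0]],[0.4,[0,0,-0.035],[0,0,0]],[0.4,[0,-0.02,0],[0,0,0]],[0.4,[0,-0.035,0],[0,0,0]]]'
for i in 1 2; do python3 -m pendant '[[0.4,[0,-0.03,0],[0,0,0]],[0.4,[0,-0.03,0],[0,0,0]],[0.4,[0,-0.03,0],[0,0,0]],[0.4,[0,-0.01,0],[0,0,0]],[0.4,[0,0,0],[0,0,0]]]';done
python3 - <<'E'
from h import *
im=shot('top','top5')
m=cv2.imread('pics/top5.png');cv2.imwrite('pics/crop5.png',cv2.resize(m[90:270,100:440],None,fx=2.3,fy=2.3,interpolation=cv2.INTER_CUBIC))
E
python3 fit.py a .642 -.134 .014 top side;python3 fit.py b .6445 -.0385 .014 top side;python3 fit.py c .6467 .0555 .014 top side;python3 fit.py d .649 .15 .014 top side
```

```text
time_s: 29.52
tool_pos: [0.6421, -0.1335, 0.0207]
tool_rot: [180.0, 0.0, 90.3]
wrist_force: [0.9, -0.2, 0.7]
finger_gap: 0.547
grip_force: 0.0
time_s: 29.93
tool_pos: [0.6403, -0.1331, 0.0775]
tool_rot: [-179.7, -0.0, 90.3]
wrist_force: [1.1, -0.4, -0.6]
finger_gap: 0.699
grip_force: 0.0
time_s: 30.35
tool_pos: [0.5899, -0.1339, 0.1863]
tool_rot: [179.7, 0.1, 90.4]
wrist_force: [-0.7, 1.1, 1.2]
finger_gap: 0.699
grip_force: 0.0
time_s: 30.77
tool_pos: [0.4851, -0.1346, 0.1843]
tool_rot: [180.0, -0.2, 90.2]
wrist_force: [0.3, 0.1, 0.6]
finger_gap: 0.697
grip_force: 0.0
time_s: 31.18
tool_pos: [0.3862, -0.1348, 0.1843]
tool_rot: [179.9, -0.1, 90.3]
wrist_force: [0.4, -0.3, 0.2]
finger_gap: 0.701
grip_force: 0.0
a top (array([ 0.6412, -0.1305]), np.float64(0.8), 0.69)
a side (array([ 0.6426, -0.132 ]), np.float64(0.86), 0.59)
b top (array([ 0.6433, -0.0381]), np.float64(0.85), 0.64)
b side (array([ 0.6449, -0.0367]), np.float64(0.83), 0.9)
c top (array([0.6465, 0.0571]), np.float64(0.9), 0.87)
c side (array([0.6454, 0.0544]), np.float64(0.88), 0.55)
d top (array([0.6484, 0.1504]), np.float64(0.92), 0.75)
d side (array([0.6474, 0.1452]), np.float64(0.9), 0.87)
```

View pics/crop5.png

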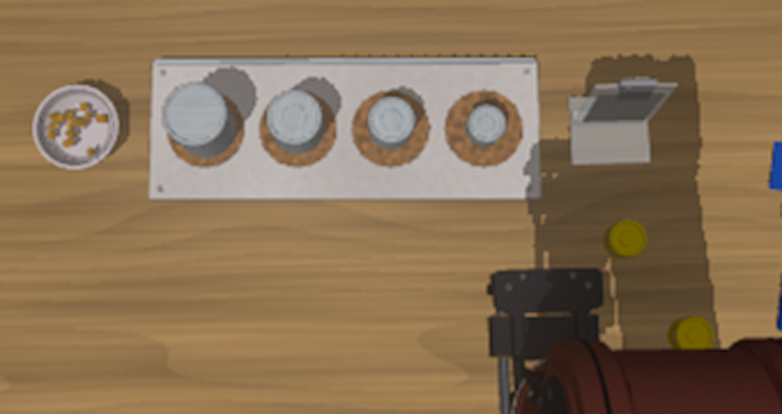

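View pics/tmp.png

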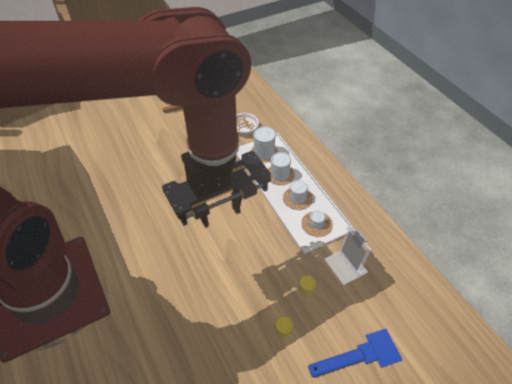

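The crop shows the tins upright in size order, each centred on its disc: a (485,122), b (391,120), c (295,117), d (197,117). Stand and dish have not moved, and all are within about 2–3 mm of centre.

```bash
python3 -c "
from workcell import arm
print(arm.hand_in())"
```

```text
the job is handed in; nothing more can be done
None
```

The four tins stand upright on the cork discs in size order, tin_a next to the clip stand through to tin_d at the dish end, each within about 3 mm of centre, except that one side-camera fit put tin_d about 5 mm off; the clip stand and dish were never touched, and the job was handed in at about 32 s.

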